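# Open the brush cleaner's push-and-turn safety cap

### The arm

A 7-joint arm with a two-finger parallel gripper is mounted at the origin on the work surface. World frame = base frame: x ahead of the robot, y to its left, z up, the work surface at z = 0. Lengths are in m, angles in rad, forces in N, time in s.
With the tool pointing down it reaches from about 0.4 to 0.85 m from the base axis. Payload 10.4 kg.
Tool frame: the origin (TCP) lies midway between the tips of the shut fingers; the grasp point (between the pads) lies 19 mm behind it; z points along the fingers, y is the line along which they close (so a half turn about z gives the same grasp; the last joint's range is limited). The gripper opens to 87 mm and grips with 3 to 60 N. Pads are 19 mm wide; open, the fingers measure 117 mm over their backs; the gripper's body (75 mm by 190 mm) begins 51 mm behind the grasp point.
Start: joints at [1.082, 0.332, -0.065, 1.46, 0.022, 1.35, -0.088], TCP at [0.281, -0.558, 0.223] pointing down, gripper open.
Joint ranges: [-2.6, 2.6], [-0.5, 2.12], [-1.47, 1.34], [0.16, 2.42], [-1.27, 4.41], [0.06, 2.06], [-2.6, 2.6]. Speed limits (rad/s): [2.22, 2.22, 2.79, 2.79, 3.14, 3.14, 3.14].

### API

Orientations are given as a unit quaternion [x, y, z, w].
In Python, from bench import r gives the robot as it stands.
- The arm moves only by the tool arm_command, never from a script. Its argument "moves" is one flat list of numbers, 4 for each row, row after row: the shift along the tool's x, y, z in cm, then the turn about the tool's z in degrees. A call has 1 to 12 rows; each row shifts and turns the commanded pose from where the row before left it, along the tool's axes as they then stand; what a row does not reach is not made up. A row lasts 1/12 s, in which the tool goes at most 41.7 mm and 7.16 degrees, less where a joint would pass 70% of its speed; a pose out of reach is approached as far as the arm can. A call with a gripper value outside its range is refused whole. "fingers" is the opening in per cent of the stroke, from 0 (shut) to 100 (fully open), set as the call begins (left out, the last holds). The fingers move at their own pace and stop on an object; "squeeze" is the grip in N (left out, the last holds). Time passes only in rows, so rows that do not move let the fingers close. It gives the time, the measured TCP pose, the force, the opening and the grip force at its end, in the units of the state.
- r.read_state(): the state, without advancing time (a new reading comes with each control period).
- r.camera(name): name is "scene" or "top" or "wrist"; returns the picture (420x560x3 uint8, red, green, blue); there is no depth.
- r.camera_info(name): a dict with "fx", "fy", "cx", "cy" (pixels), "k1" (the pictures are not rectified: a ray, as slopes to the right and down, at radius r is drawn at 1 + k1 r^2 times it, then the intrinsics apply), "origin" and "attitude" of the camera in the world. Camera axes: x right, y up, looking along -z (the intrinsics and any distortion apply to the point x, -y, -z); pixel columns grow to the right and rows downward; lengths in m; the calibration is good to about 2 mm. A picture is of the moment at which its call begins: read the wrist's pose just before it. camera_info takes no time and is no camera call; for the wrist camera it gives the pose at the moment of the call.
- r.close_job(): hands the job in; it is judged then, once.
The state is a dict: "time": time; "joint_positions": joint angles; "joint_vel": joint speeds; "joint_torque": joint torques, N m; "ee_pos": TCP position; "eef_rot": TCP orientation; "ft_force": force on the tool from outside, world axes, zero at the start; "torque": the same for the moment, N m; "width": finger opening in m; "grip_force": force on a finger pad.
Only numpy, scipy, OpenCV 4.12 (cv2) and the standard library are available. Lean on these libraries where they do the work, as an engineer would, in place of code of your own. Each camera call takes 0.05 s, during which the arm holds its last target. There are 200 camera calls.

### The job

One of the containers in the grey divided crate is the brush cleaner, the bottle with the big red push-and-turn safety cap: push the cap down, twist it counter-clockwise while pushing until it is free, and lift it straight off. Leave the bottle standing in its cell and the other containers alone. Finish still gripping the cap, level and still, about 10 cm straight above the open mouth, ready to go back on: do not put it down or let go.

Things in the scene. Friction and masses are not known exactly. Their poses are not given: they have to be found in the camera images.
- cap: the red ribbed round push-and-turn cap, 52 mm across, 28 mm tall, two white arrows on its flat top; 30 g. Origin: centre of its lower rim, z up along its axis. Closed at the start: tabs inside its rim are locked under lugs on the neck, so that it turns only some 3 degrees either way until it is pushed down. Its axes are parallel to the bottle's while it is closed.
- cap_top (a point): centre of the cap's flat top, 28 mm above its lower rim. Pushed down 4 mm or more (9 to 10 N) and kept down, the cap turns counter-clockwise seen from above with little friction (under 0.3 N m); after 40 degrees its tabs are clear of the lugs and it lifts straight off; at some 85 degrees it meets a stop, where it lifts off as well
- cap_liner (a joint): the sprung liner inside the cap: how far (m) the cap is pushed down on the mouth. 0 closed, 0.004 or more unlocked, 0.0065 bottomed, -0.002 when the cap is off. It pushes back with 5 N at 0, 1 N more per mm, 11.5 N at the bottom
- bottle: the brush cleaner: white plastic bottle, orange label, 86 mm square, about 0.8 kg, loose in one cell of the crate (which one varies) with 3 mm play each side; the cell lets it turn about 5 degrees at most. Origin: centre of its underside, z up. Above the origin: shoulder 140 mm, lower rim of the closed cap 156 mm, its top 184 mm. Neck 32 mm across, 16 mm of it bare under the closed cap.
- bottle_mouth (a point): centre of the bottle's mouth, on top of the neck, 168 mm above the bottle's origin; when the cap is closed the mouth lies 12 mm above the cap's lower rim
- crate: grey plastic stacking crate with a black insert of 6 cells, 2 along x and 3 along y, 93 mm square each, fast on the bench. 200 mm (x) by 300 mm (y), walls 120 mm and dividers 90 mm high. Origin: centre of its underside; its floor is 5 mm above. Cell centres at x = -49 or +49 mm and y = -98, 0 or +98 mm.
- blue_bottle: bystander in another cell: square white bottle, 86 mm square, with blue label and blue cap 36 mm across, 158 mm tall. Origin: centre of its underside
- amber_bottle: bystander: round brown glass bottle, 76 mm across, black cap 32 mm across, 168 mm tall. Origin: centre of its underside
- tin: bystander: round green metal tin with steel lid, 87 mm across, 122 mm tall. Origin: centre of its underside
- jar: bystander: round white jar with yellow lid, 84 mm across, 125 mm tall. Origin: centre of its underside
Not all that is in view belongs to the job. Of the things like the cap, leave any that is black; of the rest the larger one is meant.

How it is judged:
On the way, in this order (a step that is already met when the one before it is completed fails the run):
1. the cap is pushed down, still unturned (z of cap in the frame of bottle below 0.153 m and angle between the x axis of cap and the x axis of bottle, either way round below 0.35 rad), for 0.05 s.
2. the cap is turned free, still on the neck (z of cap in the frame of bottle below 0.165 m and angle between the x axis of cap and the x axis of bottle, either way round above 0.55 rad), for 0.1 s.
At the end, for the whole second after the job is handed in: the cap is gripped by the fingers and carried by nothing else, its lower rim 5 to 16 cm above the bottle's mouth and within 3 cm of its axis, level within 0.2 rad and still; the bottle stands upright in its cell, within 15 mm of where it stood, and so do the other containers (z of cap in the frame of bottle_mouth between 0.05 and 0.16 m and horizontal distance between cap and bottle_mouth below 0.03 m and angle between cap's own z axis and vertical below 0.2 rad and contact force between cap and the fingers above 1 N and linear speed of cap below 0.02 m/s and contact force between cap and bottle below 0.1 N and contact force between cap and crate below 0.1 N and contact force between cap and blue_bottle below 0.1 N and contact force between cap and amber_bottle below 0.1 N and contact force between cap and tin below 0.1 N and contact force between cap and jar below 0.1 N and distance of each of bottle, blue_bottle, amber_bottle, tin, jar from where it was at the start of the episode below 0.015 m and angle between bottle's own z axis and vertical below 0.1 rad); the arm keeps its last pose, push and grip.
It fails at once if the bottle is lifted or tipped in its cell (distance of bottle from where it was at the start of the episode above 0.025 m or angle between bottle's own z axis and vertical above 0.2 rad).
It fails at once if another container is pulled about or tipped (distance of any of blue_bottle, amber_bottle, tin, jar from where it was at the start of the episode above 0.025 m or angle between any of blue_bottle, amber_bottle, tin, jar's own z axis and vertical above 0.2 rad).
It also fails if it takes over 38 s, if anything falls off the work surface, if the arm or the gripper's body presses on something with over 40 N, if the wrist force passes 120 N, or if a joint passes its speed limit or range.

## Working session

There is one attempt and no reset: what is moved stays moved. The work goes in short steps, Python scripts to look and compute and a tool call to move; the robot and the scene stay as the last step left them, time stands still between calls to the robot, and variables do not carry over. Pictures are saved under pics/ and viewed, at most 10 in all, crops included, and the job is handed in when it is done.

Besides the shell and the picture viewer there is one more tool, called after "Request:" by a JSON object that holds its "method" and its "body", one argument or row to a line. arm_command: Moves the arm, as the interface text tells. Its arguments: {"type":"object","properties":{"moves":{"type":"array"},"fingers":{"type":"number"},"squeeze":{"type":"number"}},"required":["moves"]}

```bash
mkdir -p pics; python3 - <<'E'
from bench import r
import cv2
s=r.read_state();print(s)
for n in("top","scene"):
    print(n,r.camera_info(n)); cv2.imwrite(f"pics/{n}0.png",r.camera(n)[:,:,::-1])
E
```

```text
{'time': 0.0, 'joint_positions': array([ 1.08241784,  0.33283407, -0.06470837,  1.46094271,  0.02160124,
        1.34988885, -0.08850649]), 'joint_vel': array([-1.55377825e-03,  1.82347939e-05, -6.65911566e-04,  8.93090692e-04,
       -7.40750548e-04, -6.64023044e-04, -7.88897786e-04]), 'joint_torque': array([ 3.23271670e-04, -6.23258328e+01,  2.51080852e-02, -3.89888227e+01,
       -6.12036162e-02,  3.98581952e-02,  1.19532228e-04]), 'ee_pos': array([ 0.28052562, -0.55807758,  0.2217769 ]), 'eef_rot': array([ 9.73000798e-01,  2.30800723e-01, -1.89446342e-04, -6.62114012e-04]), 'ft_force': array([0.30977466, 0.21725635, 0.1024111 ]), 'torque': array([ 0.06163371, -0.01954038, -0.04439512]), 'grip_force': 0.0, 'width': 0.08700127231399579}
top {'fx': 397.4282047840299, 'fy': 397.4282047840299, 'cx': 287.8832544811972, 'cy': 206.44449678029451, 'k1': -0.10407573540938224, 'origin': array([ 0.41047778, -0.05845879,  1.02947981]), 'attitude': array([-0.06999834,  0.07190223,  0.72279882, -0.68373399])}
scene {'fx': 529.2824912221013, 'fy': 529.2824912221013, 'cx': 282.04746259220633, 'cy': 215.64317795310137, 'k1': -0.11664836875454211, 'origin': array([ 1.19225822, -0.35366808,  0.88227399]), 'attitude': array([0.30468582, 0.18599661, 0.50575793, 0.78535389])}
```

View pics/top0.png

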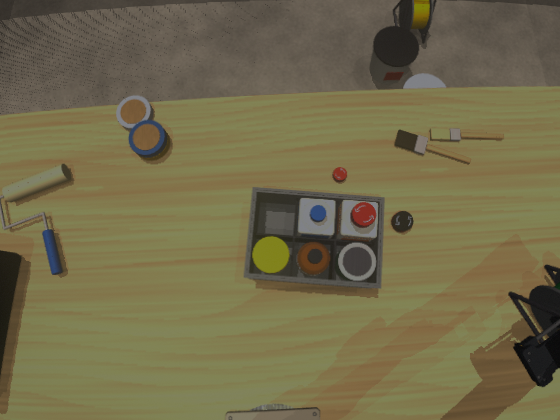

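View pics/scene0.png

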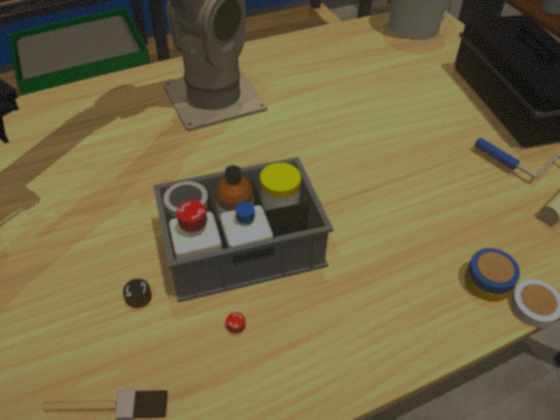

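The top view shows the red cap at about (364,214), in the crate's far-right cell; blue is beside it (318,213) and the tin below (357,262). The scene view shows the cap at (192,214). I'll enlarge the crate.

```bash
cat >h.py <<'E'
import numpy as np,cv2
from scipy.spatial.transform import Rotation as R
def hit(ci,u,v,z):
    K=np.array([[ci['fx'],0,ci['cx']],[0,ci['fy'],ci['cy']],[0,0,1]])
    p=cv2.undistortPoints(np.array([[[u,v]]],float),K,np.array([ci['k1'],0,0,0.]))[0,0]
    d=R.from_quat(ci['attitude']).apply([p[0],-p[1],-1]); o=np.array(ci['origin'])
    return o+d*(z-o[2])/d[2]
E
python3 - <<'E'
from bench import r
from h import *
a=cv2.imread('pics/top0.png')[180:295,240:392];cv2.imwrite('pics/c1.png',cv2.resize(a,None,fx=5,fy=5,interpolation=cv2.INTER_CUBIC))
t=r.camera_info('top');s=r.camera_info('scene')
print(hit(t,364,214,.189),hit(s,192,209,.189))
for p in((253,188),(384,196),(381,287),(247,279)):print(hit(t,*p,.12))
E
```

```text
[ 0.55584224 -0.22852694  0.189     ] [ 0.55429691 -0.2230898   0.189     ]
[0.6446268 0.0136814 0.12     ]
[ 0.60812658 -0.29407237  0.12      ]
[ 0.39810041 -0.26625591  0.12      ]
[0.43355456 0.03551115 0.12      ]
```

View pics/c1.png

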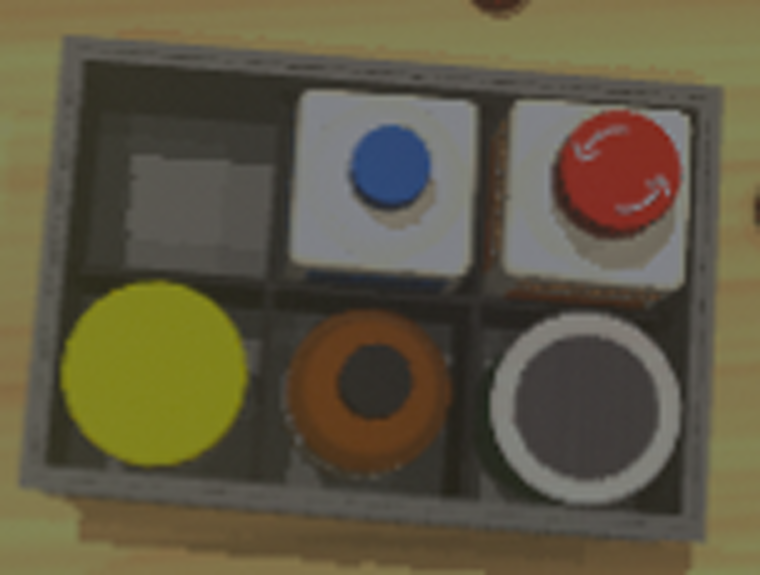

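The enlarged crop shows the cap top centred at crop (619,172), which is (364,214) in the full picture. Its bottle fits a crate yawed about -6.7°, and the predicted cell centre (0.558,-0.231) agrees. I'm moving above it.

Request:
{"method": "arm_command", "body": {
  "moves": [3,-1.3,-0.5,0,3,-1.3,-0.5,0,3,-1.3,-0.5,0,3,-1.3,-0.5,0,3,-1.3,-0.5,0,3,-1.3,-0.5,0,3,-1.3,-0.5,0,3,-1.3,-0.5,0,3,-1.3,-0.5,0,3,-1.3,-0.5,0,3,-1.3,-0.5,0,0,0,0,0],
  "fingers": 100
}}

```text
time: 1.1
ee_pos: [0.5158, -0.2753, 0.2782]
eef_rot: [0.972, 0.235, 0.002, -0.001]
ft_force: [0.4, 1.7, 0.5]
width: 0.0871
grip_force: 0.0
```

```bash
python3 - <<'E'
from bench import r
from h import *
s=r.read_state();ci=r.camera_info('wrist');im=r.camera('wrist')
cv2.imwrite('pics/w1.png',im[:,:,::-1]);print(s['time'],s['ee_pos'],s['eef_rot'],s['joint_positions'].round(2),ci)
import pickle;pickle.dump(ci,open('w1.pkl','wb'))
E
```

```text
1.1 [ 0.51576048 -0.27530154  0.27818806] [ 0.97190682  0.23535874  0.00153069 -0.00102597] [ 0.66  0.24 -0.29  1.47  0.06  1.44 -0.73] {'fx': 345.65219291143336, 'fy': 345.65219291143336, 'cx': 276.57468250848865, 'cy': 207.79002417469638, 'k1': -0.013161785432655658, 'origin': array([ 0.57657355, -0.24455427,  0.43985531]), 'attitude': array([-0.10736216,  0.06541262, -0.51688272,  0.84677436])}
```

View pics/w1.png

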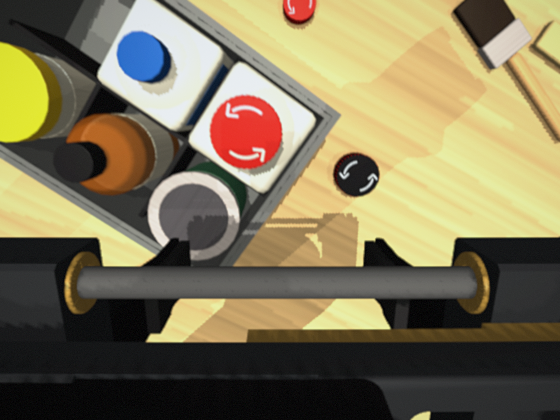

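The wrist view shows the red cap top centred at about (246,132), with the black decoy at (357,174) and a small red one at (299,8).

```bash
python3 - <<'E'
from bench import r
from h import *
import pickle
ci=pickle.load(open('w1.pkl','rb'))
p=hit(ci,246,132,.189);s=r.read_state()
rim=[hit(ci,211,132,.189),hit(ci,281,132,.189)];print(p,np.linalg.norm(rim[0]-rim[1]))
print(s['ee_pos'],R.from_quat(s['eef_rot']).inv().apply(p-s['ee_pos'])*100)
E
```

```text
[ 0.55861849 -0.22943868  0.189     ] 0.049704875633954065
[ 0.51368399 -0.27853206  0.27766068] [ 6.22204921 -2.32023147  8.87707661]
```

Request:
{"method": "arm_command", "body": {
  "moves": [2.1,-0.8,0,0,2,-0.8,0,0,2,-0.8,2,0,0,0,2.5,0,0,0,2,0,0,0,0,0,0,0,0,0,0,0,0,0]
}}

```text
time: 1.82
ee_pos: [0.5551, -0.2346, 0.2139]
eef_rot: [0.973, 0.23, 0.0, 0.0]
ft_force: [-0.9, 0.2, 0.5]
width: 0.0871
grip_force: 0.0
```

```bash
python3 - <<'E'
from bench import r
from h import *
s=r.read_state();ci=r.camera_info('wrist');im=r.camera('wrist')
p=np.array([.5575,-.229,.158])
print(s['ee_pos'],R.from_quat(s['eef_rot']).inv().apply(p-s['ee_pos'])*100,R.from_quat(s['eef_rot']).as_matrix()[:,2],s['ft_force'])
cv2.imwrite('pics/w2.png',im[:,:,::-1])
import pickle;pickle.dump(ci,open('w2.pkl','wb'))
E
```

```text
[ 0.55514618 -0.23457456  0.21385058] [ 0.45636114 -0.39927683  5.58492117] [ 1.12660127e-03 -7.11900537e-04 -9.99999112e-01] [-0.86626094  0.16606899  0.47809078]
```

View pics/w2.png

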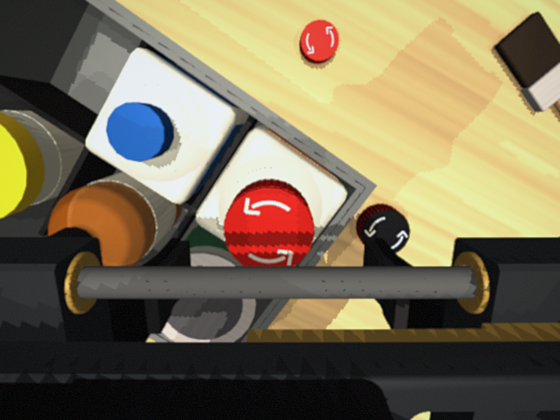

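The cap top spans columns 225–314 with its upper edge at about row 179, giving a centre of about (269,224). I'll check that against the target.

```bash
python3 - <<'E'
from bench import r
from h import *
import pickle
ci=pickle.load(open('w2.pkl','rb'));s=r.read_state()
for u,v in((269.5,222),(269.5,226)):
    p=hit(ci,u,v,.189);p[2]=.158;print(p,R.from_quat(s['eef_rot']).inv().apply(p-s['ee_pos'])*100)
E
```

```text
[ 0.5641371  -0.22619008  0.158     ] [ 1.1396887  -0.36143479  5.62565404]
[ 0.56202149 -0.22723562  0.158     ] [ 0.9037065  -0.3627958   5.62533515]
```

```bash
cat >>h.py <<'E'
def proj(ci,P):
    K=np.array([[ci['fx'],0,ci['cx']],[0,ci['fy'],ci['cy']],[0,0,1]])
    q=R.from_quat(ci['attitude']).inv().apply(P-ci['origin'])*[1,-1,-1]
    return cv2.projectPoints(q,np.zeros(3),np.zeros(3),K,np.array([ci['k1'],0,0,0.]))[0][:,0]
def fit(ci,img,box,ymax=999):
    h=cv2.cvtColor(img,cv2.COLOR_BGR2HSV)
    m=(((h[...,0]<6)|(h[...,0]>174))&(h[...,1]>140)&(h[...,2]>60)).astype(np.uint8)
    b=np.zeros_like(m);b[box[1]:box[3],box[0]:box[2]]=1;m=cv2.morphologyEx(m*b,cv2.MORPH_CLOSE,np.ones((13,13)))
    m=m[:ymax]; a=np.linspace(0,6.283,60)
    c=np.c_[np.cos(a)*.026,np.sin(a)*.026]
    def f(x):
        P=np.vstack([np.c_[c+x,np.full(60,z)] for z in(.161,.189)])
        H=cv2.convexHull(proj(ci,P).astype(np.float32))
        k=np.zeros(img.shape[:2],np.uint8);cv2.fillConvexPoly(k,(H*16).round().astype(np.int32),1,shift=4)
        return (k[:ymax]!=m).sum()
    from scipy.optimize import brute
    x=brute(f,(slice(.544,.572,.001),slice(-.242,-.216,.001)),finish=None);return x,f(x),m.sum()
E
python3 - <<'E'
from bench import r
from h import *
import pickle
for n,ci,box,ym in(('w1',pickle.load(open('w1.pkl','rb')),(195,80,300,185),999),('w2',pickle.load(open('w2.pkl','rb')),(200,160,340,262),262),('top0',r.camera_info('top'),(350,195,385,235),999),('scene0',r.camera_info('scene'),(165,190,220,240),999)):
    print(n,fit(ci,cv2.imread(f'pics/{n}.png'),box,ym))
E
```

```text
w1 (array([ 0.558, -0.23 ]), np.int64(305), np.uint64(4090))
w2 (array([ 0.557, -0.229]), np.int64(299), np.uint64(6012))
top0 (array([ 0.559, -0.232]), np.int64(93), np.uint64(446))
scene0 (array([ 0.554, -0.227]), np.int64(118), np.uint64(727))
```

Request:
{"method": "arm_command", "body": {
  "moves": [0.45,-0.35,0.6,0,0,0,1.5,0,0,0,1.5,0,0,0,1.2,0,0,0,0.8,0,0,0,0,0,0,0,0,0]
}}

```text
time: 2.45
ee_pos: [0.5576, -0.2284, 0.1567]
eef_rot: [0.973, 0.231, -0.0, -0.0]
ft_force: [-0.3, -0.1, -0.1]
width: 0.0874
grip_force: 0.0
```

Request:
{"method": "arm_command", "body": {
  "moves": [0,0,0,0,0,0,0,0,0,0,0,0,0,0,0,0,0,0,0,0,0,0,0,0],
  "fingers": 0,
  "squeeze": 50
}}

```text
time: 2.95
ee_pos: [0.5576, -0.2285, 0.1567]
eef_rot: [0.973, 0.231, 0.0, 0.0]
ft_force: [0.1, -0.2, 0.1]
width: 0.0547
grip_force: 0.0
```

Request:
{"method": "arm_command", "body": {
  "moves": [0,0,0,0,0,0,0,0,0,0,0,0,0,0,0,0,0,0,0,0]
}}

```text
time: 3.37
ee_pos: [0.5575, -0.2283, 0.1567]
eef_rot: [0.973, 0.231, 0.0, -0.0]
ft_force: [-0.7, 1.0, 2.2]
width: 0.0513
grip_force: 50.0
```

Request:
{"method": "arm_command", "body": {
  "moves": [0,0,0.2,0,0,0,0.2,0,0,0,0.1,0,0,0,0,0,0,0,0,0]
}}

```text
time: 3.78
ee_pos: [0.5578, -0.2285, 0.1524]
eef_rot: [0.973, 0.231, 0.0, 0.0]
ft_force: [-4.0, 1.9, 9.2]
width: 0.0512
grip_force: 50.0
```

Request:
{"method": "arm_command", "body": {
  "moves": [0,0,0.1,0,0,0,0.05,0,0,0,0,0]
}}

```text
time: 4.03
ee_pos: [0.5579, -0.2285, 0.1511]
eef_rot: [0.973, 0.231, 0.0, 0.0]
ft_force: [-4.0, 2.3, 9.9]
width: 0.0511
grip_force: 50.0
```

Request:
{"method": "arm_command", "body": {
  "moves": [0,0,0,-5,0,0,0,-5,0,0,0,-5,0,0,0,-5,0,0,0,0]
}}

```text
time: 4.45
ee_pos: [0.5588, -0.229, 0.1516]
eef_rot: [0.917, 0.399, 0.001, 0.001]
ft_force: [-0.3, 0.4, 9.5]
width: 0.0512
grip_force: 50.0
```

```bash
python3 -c "
from bench import r
s=r.read_state();print(s['torque'],s['ft_force'],s['ee_pos'],s['joint_positions'].round(2))"
```

```text
[0.15235845 0.09921993 0.00104589] [-0.32750245  0.35037692  9.47231954] [ 0.55877224 -0.2289663   0.15164259] [ 0.61  0.36 -0.37  1.6   0.14  1.21 -0.54]
```

Request:
{"method": "arm_command", "body": {
  "moves": [0,0,0,-5,0,0,0,-5,0,0,0,-5,0,0,0,-5,0,0,0,-5,0,0,0,-5,0,0,0,-5,0,0,0,-5,0,0,0,-5,0,0,0,0,0,0,0,0]
}}

```text
time: 5.37
ee_pos: [0.5589, -0.229, 0.1517]
eef_rot: [0.696, 0.718, 0.001, 0.002]
ft_force: [0.3, 0.0, 10.0]
width: 0.0511
grip_force: 50.0
```

```bash
python3 - <<'E'
from bench import r
import cv2
s=r.read_state();print(s['torque'],s['ft_force'],s['ee_pos'],s['joint_positions'].round(2))
a=cv2.imread('pics/scene0.png')[150:300,120:320];b=r.camera('scene')[150:300,120:320,::-1]
cv2.imwrite('pics/s2.png',cv2.resize(b,None,fx=3.5,fy=3.5,interpolation=cv2.INTER_CUBIC))
E
```

```text
[ 0.02639183 -0.11851661  0.05914815] [2.73549050e-01 6.55498655e-03 9.97117682e+00] [ 0.55885302 -0.22899997  0.15165415] [ 0.71  0.37 -0.49  1.59  0.18  1.22  0.21]
```

View pics/s2.png

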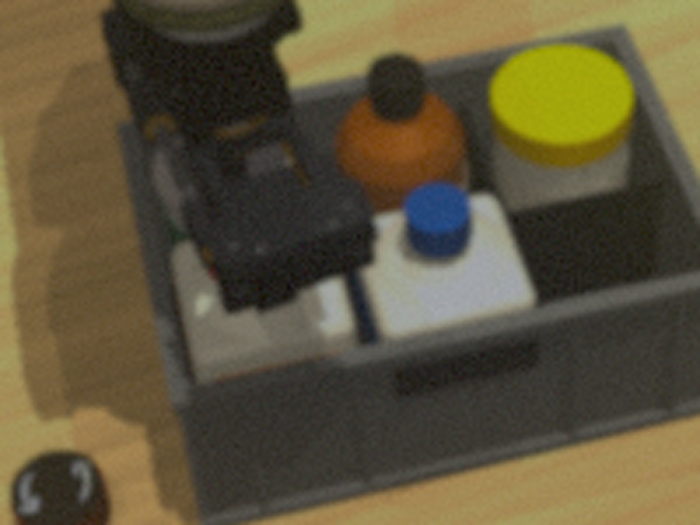

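The gripper sits over the cap (around (280,230) in the crop), with the bottle and its neighbours undisturbed. The torque is near zero, so the cap turned with the fingers. I'll lift gently now.

Request:
{"method": "arm_command", "body": {
  "moves": [0,0,-0.3,0,0,0,-0.4,0,0,0,-0.5,0,0,0,0,0]
}}

```text
time: 5.75
ee_pos: [0.5578, -0.2287, 0.1628]
eef_rot: [0.697, 0.717, 0.0, 0.001]
ft_force: [0.4, -0.1, -0.5]
width: 0.0512
grip_force: 50.0
```

Request:
{"method": "arm_command", "body": {
  "moves": [0,0,-1,0,0,0,-1.2,0,0,0,-1.2,0,0,0,-1.2,0,0,0,-1.2,0,0,0,-1.2,0,0,0,-1.2,0,0,0,-1.2,0,0,0,-1,0,0,0,0,0,0,0,0,0,0,0,0,0]
}}

```text
time: 6.75
ee_pos: [0.5573, -0.2284, 0.2654]
eef_rot: [0.697, 0.717, -0.0, -0.0]
ft_force: [-0.3, 0.4, 0.1]
width: 0.0512
grip_force: 50.0
```

```bash
python3 - <<'E'
from bench import r
import cv2
s=r.read_state();print(s['torque'],s['ft_force'],s['ee_pos'],s['eef_rot'],abs(s['joint_vel']).max())
b=r.camera('scene')[100:300,100:330,::-1]
cv2.imwrite('pics/s3.png',cv2.resize(b,None,fx=3,fy=3,interpolation=cv2.INTER_CUBIC))
E
```

```text
[-0.02991936 -0.08639126 -0.01151237] [-0.30049489  0.38557386  0.09912518] [ 0.55725911 -0.22840528  0.2653821 ] [ 6.96600848e-01  7.17458736e-01 -2.10118729e-04 -4.19606139e-04] 0.009226287889719893
```

View pics/s3.png

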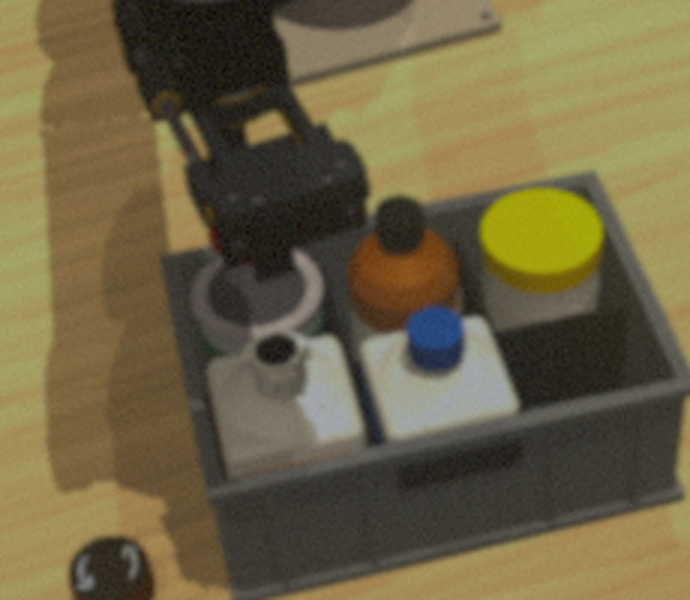

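The bottle stands open in its cell, with its mouth at crop (278,350). The cap is in the gripper, its red edge visible at (218,240), and the width is still 51 mm. The pose is level and still, so I'm handing it in.

```bash
python3 -c "
from bench import r
print(r.close_job())"
```

```text
the job is handed in; nothing more can be done
None
```

The cap is off and held level and still about 10 cm above the open mouth, with the bottle and the other containers in place; I handed the job in soon after 6.75 s, and no verdict was shown.

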